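Load the reel on the analyser's clicking turntable

TASK

Fit the white reel with the two finger bars over the upright spindle of the round black stand, lowering it rather than dropping it, and turn it round until it sinks fully home onto the turntable's drive bars. Then turn reel and turntable together clockwise, seen from above, until the turntable rests exactly three clicks on from where it started, and let go. Leave everything else on the bench where it is.

Things in the scene. Friction and masses are not known exactly. Their poses are not given: they have to be found in the camera images.
- reel: White reel, about 200 g, on the bench. Origin: centre of its underside; z up along its straight 19 mm bore. From below: four square feet 8 high leave a cross-shaped slot 14 wide, arms along the reel's own +x, -x, +y, -y; round body 108 dia from 8 to 24; collar 34 dia from 24 to 50 (mm). A slot arm has to come over each drive bar of the stand.
- reel_collar (a point): Point on the reel's axis, 43 mm above its underside, inside the collar: the place to grasp (34 mm dia, top 7 mm above this point, body's top face 19 mm below it). Room for the fingers is on the reel's own +y and -y sides, between the finger bars.
- reel_bar (a point): Point inside one of two like finger bars, 55 mm above the reel's underside and 38 mm from its axis along its own +x; the other is opposite, along -x. Upright, 8 mm thick, from 22 to 54 mm from the axis, from 24 to 62 mm above the underside, so 12 mm taller than the collar. Pushing one sideways turns the reel.
- stand: Round black plinth 152 mm dia, 28 mm high, fixed. Origin: on the bench, on the spindle's axis. On it lies the turntable, a black disc 124 mm dia, top at 36 mm. On the disc two small steel drive bars in line through the axis, on opposite sides, 10 mm wide, 7 mm high, 13 to 25 mm from the axis, turn with it. Their direction varies, is not given by this pose and has to be felt.
- spindle_tip (a point): Top of the fixed steel spindle, on its axis, 96 mm above the bench. 16 mm dia, the last 12 mm tapering to 6 mm dia.
- seat (a point): Centre of the turntable's top, 36 mm above the bench, where the reel's underside is when home. A reel whose slot misses the drive bars rests on them, 7 mm high, and turns freely (under 1 N at a finger bar) until the slot meets them, within a quarter turn; it then sinks by its weight and drives the turntable, with about 0.08 rad of play either way.
- turntable (a joint): Turn of the turntable in rad, 0 at the start, growing clockwise seen from above; no end stops. A short white line on the disc's rim moves past 12 white ticks on the plinth, one per click. It clicks every 0.524 rad (30 degrees) and springs by itself to the nearest click; three clicks clockwise is 1.571. Getting past a click takes up to about 0.25 N m (5 N at 46 mm from the axis).
- spent_core: bystander: flat white spool-shaped core without bore or finger bars, 72 dia x 32 high mm. Leave alone.
- buffer: bystander: clear bottle, 48 dia x 100 high mm. Leave alone.
- microplate: bystander: white well plate, 85 x 127 x 14 mm. Leave alone.
- jar: bystander: amber jar, 56 dia x 70 high mm. Leave alone.
- beaker: bystander: clear open beaker, 64 dia x 75 high mm. Leave alone.
- driver: bystander: screwdriver lying flat, about 200 mm. Leave alone.
- vial: bystander: small closed glass vial, 28 dia x 50 high mm. Leave alone.
Mind the look-alikes: they are no part of the job. Leave any pink look-alike of the reel alone. Leave any purple look-alike of the stand alone.

How it is judged:
On the way, in this order (a step that is already met when the one before it is completed fails the run):
1. the reel is fully home on the spindle, sunk over the drive bars (z of reel in the frame of stand between 0.033 and 0.039 m and horizontal distance between reel and stand below 0.004 m and angle between reel's own z axis and vertical below 0.05 rad), for 0.1 s.
2. the turntable has come to three clicks clockwise, with the reel home (all of step 1 and value of joint turntable between 1.421 and 1.721 rad), for 0.1 s.
At the end, for the whole second after the job is handed in: The reel stands upright (within 0.05 rad) on the spindle, its axis within 4 mm of the spindle's, its underside 33 to 39 mm above the bench (home at 36), the turntable rests at three clicks clockwise (1.571 rad within 0.15), all at rest and released (all of step 2 and velocity of joint turntable between -0.1 and 0.1 rad/s and linear speed of reel below 0.02 m/s); the robot touches nothing.
It fails at once if the reel is dropped (falls free faster than 0.65 m/s, about 20 mm of fall) (linear speed of reel above 0.65 m/s and contact force between the fingers and reel below 0.1 N).
It fails at once if a bystander (core, bottle, well plate, jar, beaker, screwdriver or vial) is moved by more than 20 mm (distance of any of spent_core, buffer, microplate, jar, beaker, driver, vial from where it was at the start of the episode above 0.02 m).
It also fails if it takes over 67 s, if anything falls off the work surface, if the arm or the gripper's body presses on something with over 40 N, if the wrist force passes 120 N, or if a joint passes its speed limit or range.

ROBOT

A 7-joint arm with a two-finger parallel gripper is mounted at the origin on the work surface. World frame = base frame: x ahead of the robot, y to its left, z up, the work surface at z = 0. Lengths are in m, angles in rad, forces in N, time in s.
With the tool pointing down it reaches from about 0.4 to 0.9 m from the base axis. Payload 5.5 kg.
Tool frame: the origin (TCP) lies on the centre line of the jaws, within the pads' length; the fingertips stand 19 mm ahead of it and the grasp point (between the pads) is the TCP; z points along the fingers, y is the line along which they close (so a half turn about z gives the same grasp; the last joint's range is limited). The gripper opens to 92 mm and grips with 3 to 60 N. Pads are 19 mm wide; open, the fingers measure 130 mm over their backs; the gripper's body (75 mm by 190 mm) begins 47 mm behind the grasp point.
Start: joints at [-0.92, 0.501, -0.427, 1.55, 0.221, 1.138, -0.21], TCP at [0.246, 0.602, 0.246] pointing down, gripper open.
Joint ranges: [-2.88, 2.88], [-0.31, 2.03], [-1.54, 1.56], [0.2, 2.42], [-1.41, 4.55], [0.19, 2.02], [-2.57, 2.57]. Speed limits (rad/s): [2.57, 2.57, 3.14, 3.14, 3.14, 3.14, 3.14].

INTERFACE

Orientations are given as a unit quaternion [x, y, z, w].
In Python, from plant import get_obs, grab_frame, job_done gives the robot as it stands. The module is installed in compiled form; this text tells all that it offers.
- The arm moves only by the shell command python3 -m crank 'ROWS' [FORCE]. ROWS is JSON, a list of rows, each a list of 3 entries, a list of its own where there are three numbers: the closure in counts, from 0 (fully open) to 255 (shut), then the shift along the tool's x, y, z in cm, then the turn, a rotation vector about the tool's x, y, z in rad. A call has 1 to 20 rows; each row is the pose to reach, as a shift and turn from the pose commanded when the call began, along the tool's axes at that moment; what a row does not reach only later rows make up. A row lasts 1/12 s, in which the tool goes at most 41.7 mm and 7.16 degrees, less where a joint would pass 70% of its speed; a pose out of reach is approached as far as the arm can. A call with a gripper value outside its range is refused whole. The fingers move at their own pace and stop on an object; FORCE is the grip in N (left out, the last holds). Time passes only in rows, so rows that repeat a pose let the fingers close. It gives the time, the measured TCP pose, the force, the opening and the grip force at its end, in the units of the state.
- get_obs(): the state, without advancing time (a new reading comes with each control period).
- grab_frame(name): name is "side" or "top" or "wrist"; returns a dict with "frame" (384x512x3 uint8, red, green, blue), "range_z" (384x512 float32, m along the optical axis (not along the pixel's ray), 0 where there is no reading), "fx", "fy", "cx", "cy" (pixels), "rvec" (rotation vector, rad) and "tvec" (3), from world to camera coordinates, as OpenCV has them. Camera axes: x right, y down, z forward; pixel columns grow to the right and rows downward; lengths in m; the calibration is good to about 2 mm. A picture is of the moment at which its call begins.
- job_done(): hands the job in; it is judged then, once.
The state is a dict: "t": time; "joints": joint angles; "joint_vel": joint speeds; "effort": joint torques, N m; "eef_pos": TCP position; "eef_rot": TCP orientation; "ft_force": force on the tool from outside, world axes, zero at the start; "wrist_torque": the same for the moment, N m; "grip_width": opening from 0.0 (shut) to 1.0 (fully open); "grip_force": force on a finger pad.
Only numpy, scipy, OpenCV 4.12 (cv2) and the standard library are available. Lean on these libraries where they do the work, as an engineer would, in place of code of your own. Each camera call takes 0.05 s, during which the arm holds its last target. There are 200 camera calls.

## Working session

There is one attempt and no reset: what is moved stays moved. The work goes in short steps, Python scripts to look and compute and a shell command to move; the robot and the scene stay as the last step left them, time stands still between calls to the robot, and variables do not carry over. Pictures are saved under pics/ and viewed, at most 10 in all, crops included, and the job is handed in when it is done.

```bash
mkdir -p pics; cat > h.py <<'E'
import numpy as np, cv2
from scipy.spatial.transform import Rotation as R
from plant import get_obs, grab_frame, job_done
def cloud(f):
    z=f["range_z"]; v,u=np.mgrid[:384,:512]
    c=np.stack([(u-f["cx"])/f["fx"]*z,(v-f["cy"])/f["fy"]*z,z],-1)
    Rm=cv2.Rodrigues(np.array(f["rvec"],float))[0]
    return (c-np.array(f["tvec"]).ravel())@Rm
def save(f,n): cv2.imwrite("pics/"+n+".png",f["frame"][:,:,::-1])
E
python3 - <<'E'
from h import *
o=get_obs(); print(o["eef_pos"],R.from_quat(o["eef_rot"]).as_matrix().round(3),o["grip_width"],o["t"])
for n in("top","side"):
    f=grab_frame(n); save(f,n+"0"); np.savez("pics/%s0.npz"%n,**f); print(n,f["fx"],f["rvec"],f["tvec"])
E
```

```text
[0.24561471 0.60110012 0.24471356] [[-0.926  0.378 -0.001]
 [ 0.378  0.926 -0.002]
 [ 0.    -0.002 -1.   ]] 0.9999002504273191 0.0
top 348.78039047579944 [ 2.08706114 -2.12734429  0.22906208] [0.01568786 0.54294378 0.86220955]
side 446.81506671778135 [ 2.14323107 -0.66974801  0.3222198 ] [-0.42545843  0.23744643  1.00590724]
```

View pics/top0.png

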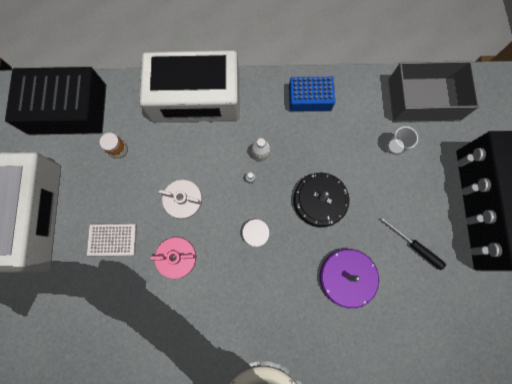

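View pics/side0.png

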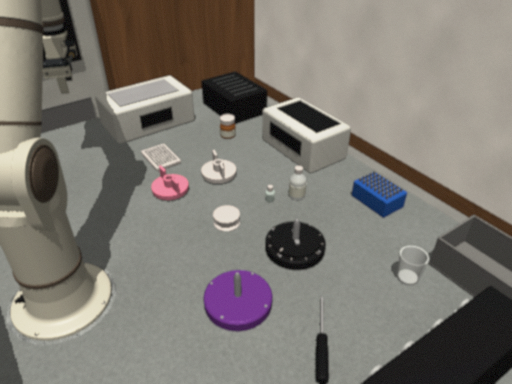

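The top view shows the white reel at about (181,198) and its finger bars along a near-horizontal line. The black stand is at (322,199), the pink reel at (175,257) and the purple stand at (350,278). The vial (250,177) and bottle (261,149) lie between the reel and the stand, on the far side.

```bash
python3 - <<'E'
from h import *
f=dict(np.load("pics/top0.npz")); P=cloud(f); 
def at(u,v,r=2): return np.median(P[v-r:v+r+1,u-r:u+r+1].reshape(-1,3),0).round(4)
for n,p in dict(reel=(181,198),stand=(322,199),pink=(175,257),core=(256,233),vial=(250,177),bottle=(261,149)).items(): print(n,at(*p))
Rm=cv2.Rodrigues(f["rvec"])[0];t=f["tvec"].ravel();C=-Rm.T@t;print("cam",C)
def ray(u,v,z):
    d=Rm.T@np.array([(u-f["cx"])/f["fx"],(v-f["cy"])/f["fy"],1]); return C+d*(z-C[2])/d[2]
def circ(mask,z):
    c=max(cv2.findContours(mask.astype(np.uint8),0,cv2.CHAIN_APPROX_NONE)[0],key=cv2.contourArea)
    w=np.array([ray(u,v,z)[:2] for u,v in cv2.convexHull(c)[:,0]],np.float32)
    return cv2.minEnclosingCircle(w),w.mean(0)
# reel: by height
m=np.zeros((384,512),bool); m[170:230,150:215]=1
g=f["frame"].min(-1)
print("body",circ(m&(P[...,2]>.018)&(P[...,2]<.030)&(g>130),.024))
b=m&(P[...,2]>.054)&(P[...,2]<.07); q=P[b]; print(b.sum(),q.mean(0))
c,s,l=cv2.minAreaRect(q[:,:2].astype(np.float32)); print(c,s,l)
d=q[:,:2]-q[:,:2].mean(0); w,V=np.linalg.eigh(d.T@d); print("bar dir",V[:,1],np.degrees(np.arctan2(V[1,1],V[0,1])))
v,u=np.nonzero(b); W=np.array([ray(a,e,.062)[:2] for a,e in zip(u,v)]); a=W@V[:,1]; print("ends mid",W[[a.argmin(),a.argmax()]],W[[a.argmin(),a.argmax()]].mean(0))
m=np.zeros((384,512),bool); m[160:240,285:360]=1
print("plinth",circ(m&(P[...,2]>.022)&(P[...,2]<.032),.028),"disc",circ(m&(P[...,2]>.0335)&(P[...,2]<.05),.036))
s=m&(P[...,2]>.07); print(s.sum(),P[s].mean(0),P[s].max(0))
E
```

```text
reel [0.5404 0.216  0.0144]
stand [ 0.5217 -0.1674  0.0481]
pink [0.3806 0.2289 0.0023]
core [0.4383 0.0084 0.0313]
vial [0.5876 0.0217 0.0479]
bottle [ 0.6561 -0.009   0.0771]
cam [0.34544873 0.00741789 0.9586707 ]
body (((0.5271984338760376, 0.21292153000831604), 0.05230271443724632), array([0.51226765, 0.21307671], dtype=float32))
85 [0.53619478 0.21013944 0.0606749 ]
(0.5395429730415344, 0.20983147621154785) (0.10709839314222336, 0.014017697423696518) 74.86174011230469
bar dir [0.26348866 0.96466249] 74.72283216361615
ends mid [[0.51889657 0.15863759]
 [0.55038908 0.26193321]] [0.53464283 0.2102854 ]
plinth (((0.5267800092697144, -0.17091624438762665), 0.07556849718093872), array([ 0.52478224, -0.17546281], dtype=float32)) disc (((0.5278732776641846, -0.17102672159671783), 0.062142934650182724), array([ 0.52461374, -0.16813698], dtype=float32))
58 [ 0.46707349 -0.1118154   0.37252449] [0.53469287 0.00741789 0.9586707 ]
```

```bash
cat >> h.py <<'E'
def plan(pos,yaw_deg):
    """shift (cm) and turn rotvec from the current tool pose to pos, pointing down, tool y at yaw_deg"""
    o=get_obs(); A=R.from_quat(o["eef_rot"]); y=np.radians(yaw_deg)
    Y=np.array([np.cos(y),np.sin(y),0]); Z=np.array([0,0,-1.]); B=R.from_matrix(np.stack([np.cross(Y,Z),Y,Z],1))
    print("shift cm",(A.inv().apply(np.array(pos)-o["eef_pos"])*100).round(2),"turn",(A.inv()*B).as_rotvec().round(3),"joints",np.round(o["joints"],2),"t",o["t"])
E
python3 -c "
from h import *
plan([.533,.211,.22],-15.3)"
```

```text
shift cm [-41.36 -25.25   2.52] turn [-1.00e-03  1.00e-03  1.45e+00] joints [-0.92  0.5  -0.43  1.55  0.22  1.14 -0.21] t 0.1
```

```bash
r='[0,[-41.4,-25.3,2.5],[0,0,1.45]]'; python3 -m crank '[[0,[-41.4,-25.3,2.5],[0,0,1.45]],[0,[-41.4,-25.3,2.5],[0,0,1.45]],[0,[-41.4,-25.3,2.5],[0,0,1.45]],[0,[-41.4,-25.3,2.5],[0,0,1.45]],[0,[-41.4,-25.3,2.5],[0,0,1.45]],[0,[-41.4,-25.3,2.5],[0,0,1.45]],[0,[-41.4,-25.3,2.5],[0,0,1.45]],[0,[-41.4,-25.3,2.5],[0,0,1.45]],[0,[-41.4,-25.3,2.5],[0,0,1.45]],[0,[-41.4,-25.3,2.5],[0,0,1.45]],[0,[-41.4,-25.3,2.5],[0,0,1.45]],[0,[-41.4,-25.3,2.5],[0,0,1.45]],[0,[-41.4,-25.3,2.5],[0,0,1.45]],[0,[-41.4,-25.3,2.5],[0,0,1.45]],[0,[-41.4,-25.3,2.5],[0,0,1.45]],[0,[-41.4,-25.3,2.5],[0,0,1.45]],[0,[-41.4,-25.3,2.5],[0,0,1.45]],[0,[-41.4,-25.3,2.5],[0,0,1.45]],[0,[-41.4,-25.3,2.5],[0,0,1.45]],[0,[-41.4,-25.3,2.5],[0,0,1.45]]]'
python3 - <<'E'
from h import *
plan([.533,.211,.22],-15.3)
f=grab_frame("wrist"); save(f,"w1"); np.savez("pics/w1.npz",**f)
E
```

```text
t: 1.77
eef_pos: [0.5331, 0.2116, 0.2208]
eef_rot: [0.795, 0.607, 0.0, -0.0]
ft_force: [0.1, -0.3, -1.2]
grip_width: 1.003
grip_force: 0.0
shift cm [-0.06  0.01  0.08] turn [-0.    -0.     0.001] joints [-0.42  0.36 -0.    1.78  0.    1.   -0.69] t 1.7667
```

View pics/w1.png

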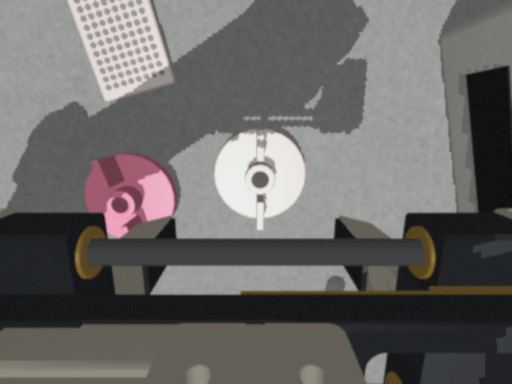

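The wrist view shows the white reel at about (260,174) with its bars vertical in the image, as planned. I'll measure its centre and bar direction from this view.

```bash
python3 - <<'E'
from h import *
f=dict(np.load("pics/w1.npz")); P=cloud(f)
Rm=cv2.Rodrigues(f["rvec"])[0];t=f["tvec"].ravel();C=-Rm.T@t
def ray(p,z):
    p=np.atleast_2d(p).astype(float); d=np.stack([(p[:,0]-f["cx"])/f["fx"],(p[:,1]-f["cy"])/f["fy"],np.ones(len(p))],1)@Rm
    return (C+d*((z-C[2])/d[:,2])[:,None])[:,:2]
m=np.zeros((384,512),bool); m[112:235,205:315]=1; m[:128]&=False
F=f["frame"].astype(int); 
mk=(m&(F.min(-1)>165)).astype(np.uint8)
c=max(cv2.findContours(mk,0,cv2.CHAIN_APPROX_NONE)[0],key=cv2.contourArea)[:,0]
w=ray(c,.024); w=w[(abs(c[:,0]-260)>15)]
A=np.c_[2*w,np.ones(len(w))]; s=np.linalg.lstsq(A,(w**2).sum(1),rcond=None)[0]; print("body",s[:2],np.sqrt(s[2]+s[:2]@s[:2]),"n",len(w))
b=m&(P[...,2]>.055)&(P[...,2]<.07); v,u=np.nonzero(b); W=ray(np.c_[u,v],.062)
r=cv2.minAreaRect(W.astype(np.float32)); print("bars",b.sum(),r,P[b].mean(0)); 
d=W-W.mean(0); V=np.linalg.eigh(d.T@d)[1][:,1]; print(np.degrees(np.arctan2(V[1],V[0])))
k=m&(P[...,2]>.044)&(P[...,2]<.055); v,u=np.nonzero(k); print("collar",k.sum(),cv2.minEnclosingCircle(ray(np.c_[u,v],.05).astype(np.float32)))
E
```

```text
body [0.53703422 0.20867176] 0.05368584618573113 n 197
bars 488 ((0.5370774865150452, 0.21030767261981964), (0.10750436782836914, 0.007682473864406347), 74.78307342529297) [0.53747655 0.21232984 0.06264018]
74.92592731193857
collar 554 ((0.5363150238990784, 0.2069293111562729), 0.021062428131699562)
```

```bash
python3 -c "
from h import *
plan([.537,.2095,.046],-15.2)"
```

```text
shift cm [-0.08  0.42 17.48] turn [ 0.    -0.    -0.001] joints [-0.42  0.36 -0.    1.78  0.    1.   -0.69] t 1.8167
```

```bash
python3 -m crank '[[0,[-0.1,0.4,4],[0,0,0]],[0,[-0.1,0.4,8],[0,0,0]],[0,[-0.1,0.4,12],[0,0,0]],[0,[-0.1,0.4,15],[0,0,0]],[0,[-0.1,0.4,16.5],[0,0,0]],[0,[-0.1,0.4,17.5],[0,0,0]],[0,[-0.1,0.4,17.5],[0,0,0]],[0,[-0.1,0.4,17.5],[0,0,0]],[255,[-0.1,0.4,17.5],[0,0,0]],[255,[-0.1,0.4,17.5],[0,0,0]],[255,[-0.1,0.4,17.5],[0,0,0]],[255,[-0.1,0.4,17.5],[0,0,0]],[255,[-0.1,0.4,17.5],[0,0,0]],[255,[-0.1,0.4,17.5],[0,0,0]],[255,[-0.1,0.4,17.5],[0,0,0]],[255,[-0.1,0.4,17.5],[0,0,0]]]' 40
```

```text
t: 3.15
eef_pos: [0.5369, 0.209, 0.0457]
eef_rot: [0.795, 0.607, 0.0, -0.0]
ft_force: [-0.0, -0.3, -0.4]
grip_width: 0.466
grip_force: 0.0
```

```bash
python3 -m crank '[[255,[0,0,0],[0,0,0]],[255,[0,0,0],[0,0,0]],[255,[0,0,0],[0,0,0]],[255,[0,0,0],[0,0,0]],[255,[0,0,0],[0,0,0]],[255,[0,0,-1],[0,0,0]],[255,[0,0,-3],[0,0,0]],[255,[0,0,-6],[0,0,0]],[255,[0,0,-9],[0,0,0]],[255,[0,0,-12],[0,0,0]],[255,[0,0,-14],[0,0,0]],[255,[0,0,-14],[0,0,0]],[255,[0,0,-14],[0,0,0]]]' 40
python3 - <<'E'
from h import *
plan([.48,-.13,.19],-15.2)
plan([.48,-.13,.19],130)
E
```

```text
t: 4.23
eef_pos: [0.5376, 0.2093, 0.1874]
eef_rot: [0.795, 0.607, 0.001, 0.0]
ft_force: [-0.0, -0.1, -1.9]
grip_width: 0.351
grip_force: 40.0
shift cm [-34.25   3.4   -0.31] turn [ 0.002 -0.002 -0.002] joints [-0.42  0.4   0.    1.81 -0.    0.93 -0.68] t 4.2333
shift cm [-34.25   3.4   -0.31] turn [ 3.000e-03  2.000e-03 -2.536e+00] joints [-0.42  0.4   0.    1.81 -0.    0.93 -0.68] t 4.2333
```

```bash
python3 -m crank '[[255,[-2,1,-1],[0,0,-0.12]],[255,[-4,3,-2],[0,0,-0.24]],[255,[-6,4,-2],[0,0,-0.36]],[255,[-8,5,-2],[0,0,-0.48]],[255,[-10,6.5,-2],[0,0,-0.6]],[255,[-12,8,-2],[0,0,-0.72]],[255,[-14,9.2,-2],[0,0,-0.84]],[255,[-16,10.5,-2],[0,0,-0.96]],[255,[-18,12,-2],[0,0,-1.08]],[255,[-20,13,-2],[0,0,-1.2]],[255,[-22,14.5,-2],[0,0,-1.32]],[255,[-24,16,-2],[0,0,-1.44]],[255,[-26,17,-2],[0,0,-1.56]],[255,[-27.5,18,-2],[0,0,-1.68]],[255,[-28.6,18.8,-2],[0,0,-1.8]],[255,[-28.6,18.8,-2],[0,0,-1.92]],[255,[-28.6,18.8,-2],[0,0,-2.04]],[255,[-28.6,18.8,-2],[0,0,-2.16]],[255,[-28.6,18.8,-2],[0,0,-2.27]],[255,[-28.6,18.8,-2],[0,0,-2.27]]]' 40
python3 - <<'E'
from h import *
plan([.527,-.171,.19],115)
f=grab_frame("wrist"); save(f,"w2"); np.savez("pics/w2.npz",**f)
E
```

```text
t: 5.9
eef_pos: [0.6413, -0.1164, 0.2033]
eef_rot: [-0.216, 0.976, 0.001, -0.002]
ft_force: [-0.8, -0.6, -2.1]
grip_width: 0.354
grip_force: 40.0
shift cm [12.66 -0.12  1.37] turn [ 0.003 -0.003 -0.   ] joints [ 0.39  0.54 -0.35  1.58  0.2   1.06  1.99] t 5.9
```

View pics/w2.png

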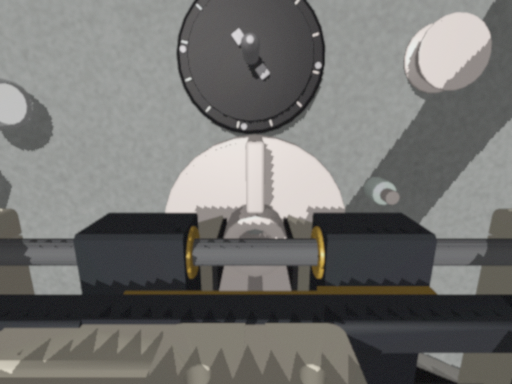

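The wrist view shows the stand clearly. Its drive bars are at about (238,36) and (262,71), the spindle tip is at (250,40), and the reel held below is level. I'll measure the axis and bar direction, then check the latter by feel.

```bash
python3 - <<'E'
from h import *
f=dict(np.load("pics/w2.npz")); P=cloud(f)
Rm=cv2.Rodrigues(f["rvec"])[0];t=f["tvec"].ravel();C=-Rm.T@t
def ray(p,z):
    p=np.atleast_2d(p).astype(float); d=np.stack([(p[:,0]-f["cx"])/f["fx"],(p[:,1]-f["cy"])/f["fy"],np.ones(len(p))],1)@Rm
    return (C+d*((z-C[2])/d[:,2])[:,None])[:,:2]
F=f["frame"].astype(int); g=F.max(-1)
m=np.zeros((384,512),np.uint8); m[:134,170:335]=1
dark=((g<75)*m).astype(np.uint8)
c=cv2.convexHull(max(cv2.findContours(dark,0,cv2.CHAIN_APPROX_NONE)[0],key=cv2.contourArea))[:,0]
c=c[c[:,1]>2]; w=ray(c,.028); s=np.linalg.lstsq(np.c_[2*w,np.ones(len(w))],(w**2).sum(1),rcond=None)[0]; print("plinth",s[:2],np.sqrt(s[2]+s[:2]@s[:2]))
for th in (150,180):
    b=np.zeros((384,512),np.uint8); b[22:84,222:280]=(g>th)[22:84,222:280]
    n,l,st,ce=cv2.connectedComponentsWithStats(b); 
    for i in range(1,n):
        if st[i,4]>15: print(th,st[i],ce[i].round(1),ray(ce[i],.043),"z",np.median(P[l==i][:,2]))
k=np.zeros((384,512),bool);k[20:75,235:268]=1;k&=(P[...,2]>.085)&(P[...,2]<.11); v,u=np.nonzero(k);print("tip",k.sum(),u.mean(),v.mean(),ray([u.mean(),v.mean()],.092),P[k].mean(0))
cv2.imwrite("pics/w2c.png",cv2.resize(f["frame"][15:85,215:285,::-1],(560,560),interpolation=cv2.INTER_NEAREST))
E
```

```text
plinth [ 0.52979261 -0.17198421] 0.07419912417219882
150 [231  28  13  17 125] [237.5  35.8] [[ 0.51933078 -0.19058446]] z 0.04411404073988022
150 [246  35   8   8  56] [249.4  38.6] [[ 0.51675594 -0.17939593]] z 0.09683269356309765
150 [260  69   9  10  47] [264.3  73.9] [[ 0.53902049 -0.15321978]] z 0.04377937989804014
180 [232  29  11  15 100] [237.4  35.6] [[ 0.51922027 -0.19072061]] z 0.044014148346444126
180 [247  36   6   7  35] [249.4  38.8] [[ 0.51687021 -0.1793063 ]] z 0.09711215872893544
180 [261  71   8   7  28] [264.3  74.1] [[ 0.53914813 -0.15315674]] z 0.043921040420964036
tip 311 249.63665594855306 42.260450160771704 [[ 0.52959609 -0.17248506]] [ 0.52950433 -0.17253409  0.09139579]
```

View pics/w2c.png

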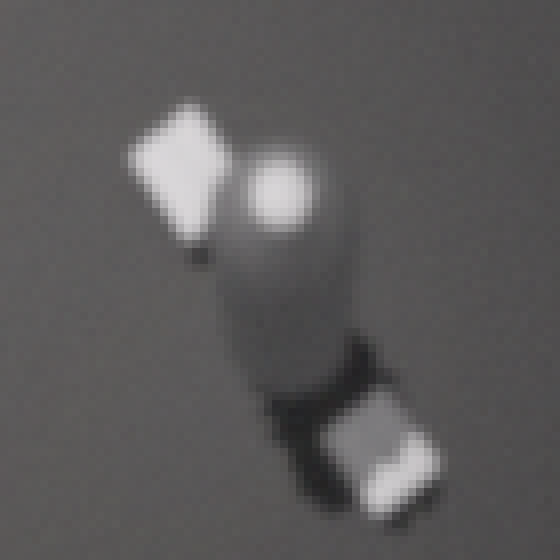

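The crop shows the outer ends of the two drive bars. In full-image pixels their mid-points are at about (235.0,31.1) and (265.9,76.3).

```bash
python3 - <<'E'
from h import *
f=dict(np.load("pics/w2.npz"))
Rm=cv2.Rodrigues(f["rvec"])[0];t=f["tvec"].ravel();C=-Rm.T@t
def ray(u,v,z):
    d=Rm.T@np.array([(u-f["cx"])/f["fx"],(v-f["cy"])/f["fy"],1]); return (C+d*(z-C[2])/d[2])[:2]
a,b=ray(235,31.1,.043),ray(265.9,76.3,.043); d=a-b; print(a,b,(a+b)/2,np.linalg.norm(d),np.degrees(np.arctan2(d[1],d[0])))
# current reel direction from held reel bar in view
o=get_obs(); X=R.from_quat(o["eef_rot"]).as_matrix()[:,0]; print("tool x",np.degrees(np.arctan2(X[1],X[0])))
plan([.5296,-.1722,.2],115)
E
```

```text
[ 0.51662511 -0.19432946] [ 0.54033418 -0.15089409] [ 0.52847965 -0.17261177] 0.04948485823100591 -118.62778744609189
tool x -155.35686239929265
shift cm [12.49 -0.41  0.39] turn [ 0.003 -0.003 -0.006] joints [ 0.39  0.54 -0.35  1.58  0.2   1.06  1.99] t 5.95
```

```bash
python3 -m crank '[[255,[3,-0.1,0],[0,0,0.12]],[255,[5,-0.2,0.2],[0,0,0.24]],[255,[7,-0.3,0.4],[0,0,0.36]],[255,[9,-0.4,0.4],[0,0,0.48]],[255,[11,-0.4,0.4],[0,0,0.6]],[255,[12,-0.4,0.4],[0,0,0.72]],[255,[12.5,-0.4,0.4],[0,0,0.84]],[255,[12.5,-0.4,0.4],[0,0,0.93]],[255,[12.5,-0.4,0.4],[0,0,0.93]],[255,[12.5,-0.4,0.4],[0,0,0.93]],[255,[12.5,-0.4,0.4],[0,0,0.93]],[255,[12.5,-0.4,0.4],[0,0,0.93]]]' 40
python3 - <<'E'
from h import *
plan([.5294,-.1723,.15],61.4)
E
```

```text
t: 6.95
eef_pos: [0.5311, -0.1721, 0.2014]
eef_rot: [0.246, 0.969, 0.0, -0.0]
ft_force: [0.4, 0.1, -1.2]
grip_width: 0.353
grip_force: 40.0
shift cm [ 0.14 -0.1   5.14] turn [ 0.    -0.     0.003] joints [ 0.4   0.36 -0.16  1.83  0.07  0.95  1.28] t 6.95
```

```bash
python3 -m crank '[[255,[0.1,-0.1,2],[0,0,0]],[255,[0.1,-0.1,4],[0,0,0]],[255,[0.1,-0.1,5],[0,0,0]],[255,[0.1,-0.1,5.7],[0,0,0]],[255,[0.1,-0.1,6.2],[0,0,0]],[255,[0.1,-0.1,6.7],[0,0,0]],[255,[0.1,-0.1,7.2],[0,0,0]],[255,[0.1,-0.1,7.7],[0,0,0]],[255,[0.1,-0.1,7.7],[0,0,0]],[255,[0.1,-0.1,7.7],[0,0,0]]]' 40
python3 - <<'E'
from h import *
plan([.5294,-.1723,.0957],61.4); print(get_obs()["ft_force"],get_obs()["wrist_torque"])
f=grab_frame("side"); cv2.imwrite("pics/s2.png",cv2.resize(f["frame"][180:300,220:380,::-1],(640,480)))
E
```

```text
t: 7.78
eef_pos: [0.5296, -0.1729, 0.1247]
eef_rot: [0.246, 0.969, 0.0, -0.0]
ft_force: [0.7, 1.0, -1.3]
grip_width: 0.349
grip_force: 40.0
shift cm [0.05 0.04 2.9 ] turn [-0.    -0.     0.001] joints [ 0.39  0.46 -0.15  1.89  0.09  0.8   1.26] t 7.7833
[ 0.6629255   0.99056848 -1.28283754] [-0.00909553 -0.04591488  0.07791865]
```

View pics/s2.png

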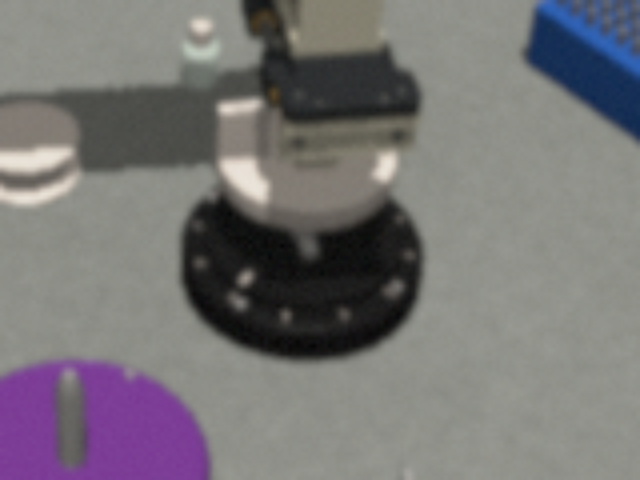

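The spindle is inside the bore: the underside is at about 79 mm, the forces are small, and the spindle is visible below the reel at (305,245). I'll lower it on towards the drive bars.

```bash
python3 -m crank '[[255,[0,0,1],[0,0,0]],[255,[0,0,2],[0,0,0]],[255,[0,0,3],[0,0,0]],[255,[0,0,3.3],[0,0,0]],[255,[0,0,3.3],[0,0,0]]]' 40;  python3 -m crank '[[255,[0,0,0.2],[0,0,0]],[255,[0,0,0.4],[0,0,0]],[255,[0,0,0.4],[0,0,0]]]' 40
```

```text
t: 8.25
eef_pos: [0.5298, -0.173, 0.0905]
eef_rot: [0.246, 0.969, 0.0, -0.0]
ft_force: [2.0, -1.7, -2.6]
grip_width: 0.347
grip_force: 40.0
t: 8.5
eef_pos: [0.5298, -0.173, 0.0876]
eef_rot: [0.246, 0.969, -0.0, 0.0]
ft_force: [1.3, -1.6, -3.2]
grip_width: 0.354
grip_force: 40.0
```

```bash
python3 -m crank '[[255,[0,0,0.1],[0,0,0]],[255,[0,0,0.2],[0,0,0]],[255,[0,0,0.3],[0,0,0]],[255,[0,0,0.3],[0,0,0]]]' 40
```

```text
t: 8.83
eef_pos: [0.5298, -0.1729, 0.0847]
eef_rot: [0.246, 0.969, 0.0, 0.0]
ft_force: [1.7, -0.7, -1.2]
grip_width: 0.35
grip_force: 40.0
```

```bash
python3 -m crank '[[255,[0,0,0.1],[0,0,0]],[255,[0,0,0.2],[0,0,0]],[255,[0,0,0.3],[0,0,0]],[255,[0,0,0.3],[0,0,0]]]' 40
```

```text
t: 9.17
eef_pos: [0.5298, -0.1729, 0.0817]
eef_rot: [0.246, 0.969, 0.0, 0.0]
ft_force: [2.3, -1.4, -1.0]
grip_width: 0.352
grip_force: 40.0
```

```bash
python3 -m crank '[[100,[0,0,0],[0,0,0]],[100,[0,0,0],[0,0,0]],[100,[0,0,0],[0,0,0]],[100,[0,0,0],[0,0,0]],[100,[0,0,0],[0,0,0]],[100,[0,0,0],[0,0,0]]]' 40;  python3 -m crank '[[255,[0,0,0],[0,0,0]],[255,[0,0,0],[0,0,0]],[255,[0,0,0],[0,0,0]],[255,[0,0,0],[0,0,0]],[255,[0,0,0],[0,0,0]],[255,[0,0,0],[0,0,0]],[255,[0,0,0],[0,0,0]],[255,[0,0,0],[0,0,0]]]' 50;  python3 -m crank '[[255,[0,0,0],[0,0,0.05]],[255,[0,0,0],[0,0,0.1]],[255,[0,0,0],[0,0,0.15]],[255,[0,0,0],[0,0,0.2]],[255,[0,0,0],[0,0,0.25]],[255,[0,0,0],[0,0,0.3]],[255,[0,0,0],[0,0,0.35]],[255,[0,0,0],[0,0,0.4]],[255,[0,0,0],[0,0,0.4]]]' 50
python3 -c "
from h import *
o=get_obs();print(o['wrist_torque'],o['joints'])"
```

```text
t: 9.67
eef_pos: [0.5295, -0.1728, 0.0816]
eef_rot: [0.246, 0.969, 0.0, -0.0]
ft_force: [0.2, 0.1, -0.4]
grip_width: 0.608
grip_force: 0.0
t: 10.33
eef_pos: [0.5297, -0.1729, 0.0817]
eef_rot: [0.246, 0.969, 0.0, -0.0]
ft_force: [0.3, 0.2, 1.0]
grip_width: 0.349
grip_force: 50.0
t: 11.08
eef_pos: [0.5298, -0.173, 0.0817]
eef_rot: [0.435, 0.901, -0.0, 0.0]
ft_force: [-0.2, 0.2, 0.1]
grip_width: 0.35
grip_force: 50.0
[-0.05451283 -0.00733179 -0.05396228] [ 0.30095071  0.52164967 -0.04220174  1.91483303  0.03264584  0.70564745
  0.91062548]
```

```bash
python3 -m crank '[[255,[0,0,0],[0,0,0.05]],[255,[0,0,0],[0,0,0.1]],[255,[0,0,0],[0,0,0.15]],[255,[0,0,0],[0,0,0.2]],[255,[0,0,0],[0,0,0.25]],[255,[0,0,0],[0,0,0.3]],[255,[0,0,0],[0,0,0.3]]]' 50
python3 -c "
from h import *
o=get_obs();print(o['wrist_torque'])"
python3 -m crank '[[255,[0,0,0],[0,0,0.06]],[255,[0,0,0],[0,0,0.12]],[255,[0,0,0],[0,0,0.18]],[255,[0,0,0],[0,0,0.24]],[255,[0,0,0],[0,0,0.3]],[255,[0,0,0],[0,0,0.36]],[255,[0,0,0],[0,0,0.42]],[255,[0,0,0],[0,0,0.48]],[255,[0,0,0],[0,0,0.54]],[255,[0,0,0],[0,0,0.6]],[255,[0,0,0],[0,0,0.66]],[255,[0,0,0],[0,0,0.72]],[255,[0,0,0],[0,0,0.78]],[255,[0,0,0],[0,0,0.84]],[255,[0,0,0],[0,0,0.9]],[255,[0,0,0],[0,0,0.9]],[255,[0,0,0],[0,0,0.9]]]' 50
python3 - <<'E'
from h import *
o=get_obs();print(o['wrist_torque'],o['joints'])
f=grab_frame("side"); cv2.imwrite("pics/s3.png",cv2.resize(f["frame"][180:300,220:380,::-1],(640,480)))
E
```

```text
t: 11.67
eef_pos: [0.5301, -0.1737, 0.0818]
eef_rot: [0.564, 0.826, -0.0, 0.001]
ft_force: [2.1, -2.9, -1.9]
grip_width: 0.35
grip_force: 50.0
[-0.70535158 -0.42211415  0.11878675]
t: 13.08
eef_pos: [0.5295, -0.1727, 0.0817]
eef_rot: [0.866, 0.5, -0.0, -0.0]
ft_force: [-0.6, -0.6, 0.5]
grip_width: 0.352
grip_force: 50.0
[-0.15481802  0.13123824 -0.00922992] [ 0.06555387  0.53270358  0.25461398  1.92354235 -0.19761616  0.7096332
 -0.08661216]
```

View pics/s3.png

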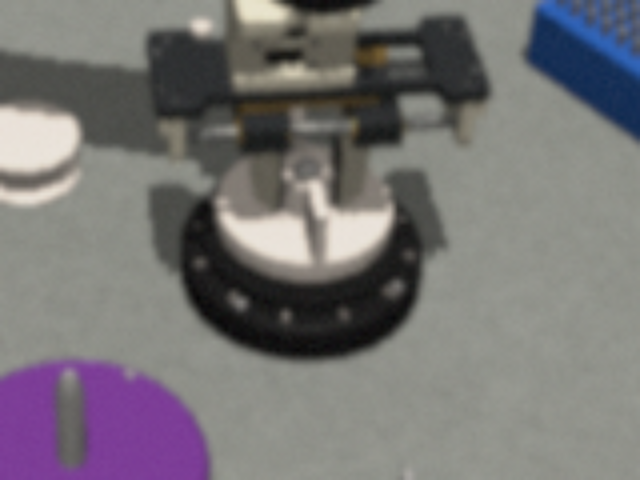

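The reel sits low on the turntable, and the rim line has left its old place at (245,278), so the turntable has turned. Next I'll release, rise and verify.

```bash
python3 -m crank '[[60,[0,0,0],[0,0,0]],[60,[0,0,0],[0,0,0]],[60,[0,0,0],[0,0,0]],[60,[0,0,0],[0,0,0]],[60,[0,0,0],[0,0,0]],[60,[0,0,0],[0,0,0]],[60,[0,0,0],[0,0,0]],[60,[0,0,-2],[0,0,0]],[60,[0,0,-4],[0,0,0]],[60,[0,0,-7],[0,0,0]],[60,[0,0,-10],[0,0,0]],[60,[-4,0,-14],[0,0,0]],[60,[-7,0,-17],[0,0,0]],[60,[-10,0,-17],[0,0,0]],[60,[-10,0,-17],[0,0,0]],[60,[-10,0,-17],[0,0,0]],[60,[-10,0,-17],[0,0,0]]]' 40
python3 - <<'E'
from h import *
f=grab_frame("wrist"); save(f,"w4"); np.savez("pics/w4.npz",**f)
P=cloud(f); 
m=(np.hypot(P[...,0]-.5296,P[...,1]+.1723)<.06); z=P[...,2]
r=np.hypot(P[...,0]-.5296,P[...,1]+.1723)
k=(r>.03)&(r<.048)&(z>.045)&(z<.08); print("body top z",np.median(z[k]),k.sum())
F=f["frame"].astype(int).min(-1); b=m&(z>.09)&(z<.105)&(r>.02); d=P[b][:,:2]; print("bars",b.sum(),d.mean(0),np.median(P[b][:,2])); 
c=d-d.mean(0); V=np.linalg.eigh(c.T@c)[1][:,1]; print(np.degrees(np.arctan2(V[1],V[0])))
E
```

```text
t: 14.55
eef_pos: [0.4792, -0.2591, 0.2516]
eef_rot: [0.867, 0.498, 0.0, -0.0]
ft_force: [0.4, 0.7, 0.0]
grip_width: 0.763
grip_force: 0.0
body top z 0.06113088199793956 3727
bars 615 [ 0.53154024 -0.16702773] 0.09893781709123042
60.02450238397613
```

View pics/w4.png

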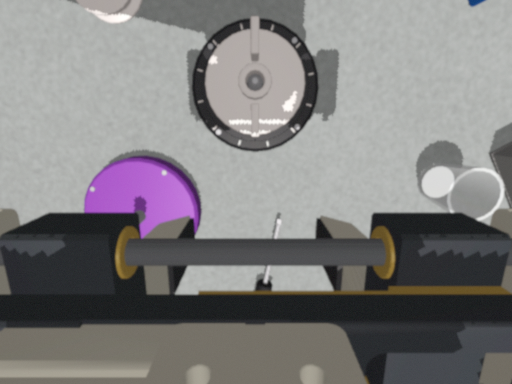

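The reel is home: its body top reads 61 mm against an expected 60, and its bars lie at 60°. I'll compare the rim line's angle before and after turning.

```bash
python3 - <<'E'
from h import *
for n in("w2","w4"):
    f=dict(np.load("pics/%s.npz"%n)); Rm=cv2.Rodrigues(f["rvec"])[0];C=-Rm.T@f["tvec"].ravel()
    v,u=np.mgrid[:384,:512]; d=np.stack([(u-f["cx"])/f["fx"],(v-f["cy"])/f["fy"],np.ones(u.shape)],-1)@Rm
    for z,a,b in((.036,.055,.061),(.028,.064,.075)):
        W=C+d*((z-C[2])/d[...,2])[...,None]; X,Y=W[...,0]-.5296,W[...,1]+.1723
        r=np.hypot(X,Y); k=((r>a)&(r<b)&(f["frame"].min(-1)>110)).astype(np.uint8)
        nn,l,s,c=cv2.connectedComponentsWithStats(k)
        print(n,z,[(round(float(np.degrees(np.arctan2(Y[l==i].mean(),X[l==i].mean()))),1),int(s[i,4])) for i in range(1,nn) if s[i,4]>3])
E
```

```text
w2 0.036 []
w2 0.028 [(163.8, 20), (-107.8, 34), (134.3, 26), (-74.8, 83), (118.2, 13), (109.9, 42), (104.4, 21), (-48.3, 27), (73.8, 18), (-24.1, 5), (-17.9, 23), (43.2, 17), (16.2, 56)]
w4 0.036 [(71.9, 819), (-79.2, 9), (-125.8, 71)]
w4 0.028 [(60.4, 88), (73.4, 8), (43.2, 9), (18.4, 21), (109.8, 4), (103.9, 11), (3.8, 23), (12.7, 7), (109.3, 21), (114.8, 4), (133.9, 8), (-17.6, 8), (163.6, 8), (-47.8, 8), (-75.2, 51), (-162.9, 58), (-137.2, 28), (-107.5, 28)]
```

```bash
python3 - <<'E'
from h import *
f=dict(np.load("pics/side0.npz")); Rm=cv2.Rodrigues(f["rvec"])[0];C=-Rm.T@f["tvec"].ravel()
d=Rm.T@np.array([(281.2-f["cx"])/f["fx"],(249.5-f["cy"])/f["fy"],1]); p=C+d*(.036-C[2])/d[2]; x,y=p[0]-.5296,p[1]+.1723
print("start line",np.degrees(np.arctan2(y,x)),np.hypot(x,y))
f=dict(np.load("pics/w4.npz")); Rm=cv2.Rodrigues(f["rvec"])[0];C=-Rm.T@f["tvec"].ravel()
# unroll the rim into a strip: columns = angle (deg), rows = radius 50..76 mm at z=.034
A,r=np.meshgrid(np.radians(np.arange(-180,180,.5)),np.linspace(.050,.078,57))
W=np.stack([.5296+r*np.cos(A),-.1723+r*np.sin(A),np.full(A.shape,.034)],-1)
q,_=cv2.projectPoints(W.reshape(-1,3),f["rvec"],f["tvec"],np.array([[f["fx"],0,f["cx"]],[0,f["fy"],f["cy"]],[0,0,1.]]),None)
q=q.reshape(*A.shape,2).astype(np.float32); s=cv2.remap(f["frame"],q[...,0],q[...,1],cv2.INTER_LINEAR)
cv2.imwrite("pics/strip.png",cv2.resize(s[:,:,::-1],(720,228)))
E
```

```text
start line -165.00405350229576 0.05676043371689674
```

View pics/strip.png

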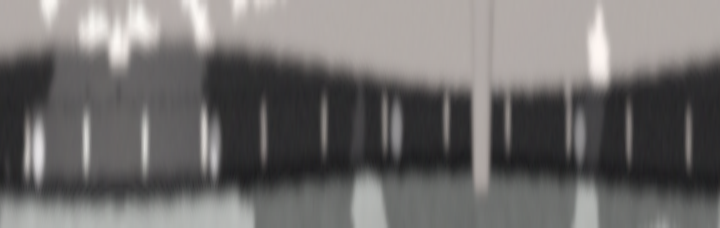

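The strip shows the ticks every 30°, with the line at about 104° (column 568) reaching further inward than the rest. That is where the rim line should be, 90° clockwise from its start at -165°. Handing in.

```bash
python3 -c "
from plant import *
print(job_done())"
```

```text
the job is handed in; nothing more can be done
None
```

The white reel is home on the black stand's spindle, turned with the turntable three clicks clockwise and released; the job is handed in, but the hand-in returned no verdict. In the last camera check before that, the reel's top face stood about 61 mm above the bench (60 expected) and the rim line looked to be 90° clockwise of its start.

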